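# Load the plate into the drilling jig

### The job

Load the drilling jig by pushing only: push the flat plate along the worktop, under the jig's low bridge, until it is fully home, square against the end stop. Then push the swing catch fully shut across the lane behind the plate. The plate must stay flat on the worktop and never be lifted or tipped, and the small loose parts lying around must be left alone.

Things in the scene. Friction and masses are not known exactly. Their poses are not given: they have to be found in the camera images.
- plate: Loose flat bare-aluminium plate, 130 mm long (its x), 100 mm wide (its y), 12 mm thick, about 0.4 kg, with two scribed crosses on top. Origin at the centre of its underside (height 0 when flat on the worktop); z up. It starts ahead of the jig's open mouth, its x within about 0.3 rad of the jig's x, up to about 30 mm off the jig's centre line.
- jig: Drilling jig screwed to the worktop. Origin on the worktop, on the lane's centre line; x is the direction in which the plate is pushed in, z up. Dark steel cheeks, 15 mm high (outer faces y = +-70 mm), bound a lane 108 mm wide from x = -20 to +75 mm; flared lead-ins widen it to about 135 mm at x = -55 mm. End stop: a 22 mm high bar, face at x = +75 mm. The lane's floor is the worktop.
- bridge (a point): Centre of the underside of the jig's bright steel bridge (fixed, same axes as the jig): jig x = +20 mm, 15 mm above the worktop. The bridge spans the whole lane and is 60 mm long along x (jig x = -10 to +50 mm), its top 25 mm above the worktop; two brass drill bushes on it rise to 32 mm.
- jig_home (a point): Point on the worktop (fixed to the jig, same axes) where the plate's origin lies when the plate is fully home: jig x = +10 mm, y = 0. The plate's tail edge is then at jig x = -55 mm, 45 mm outside the bridge.
- catch (a joint): Swing catch, a steel bar 16 mm wide, 4 to 14 mm above the worktop, reaching 80 mm from an upright pivot beside the lane. Angle in rad: 0 = shut (its stop), bar pointing to jig -y across the lane, 3 mm behind the tail of a plate that is home; 1.57 = open, pointing to jig -x. Opens clockwise from above, to 2.2; starts open, 1.6 to 2.1. Stays where left; about 1 N at the peg moves it.
- catch_peg (a point): Middle of the upright black peg (14 mm diameter, top 46 mm above the worktop) on the catch's free end, 70 mm from the pivot, 30 mm above the worktop. Push the peg sideways to swing the catch.
- catch_pivot (a point): Axis of the catch's pivot, 30 mm above the worktop, fixed to the jig at jig x = -66 mm, y = +80 mm; same axes as the jig. The pivot itself is 21 mm high.
- steel_nut: Loose hexagon nut, 24x27x13 mm, on the jig's +y side; leave alone. Origin at the centre of its underside.
- u_bolt: Loose black U-shaped bent rod lying flat, 65x70x10 mm, on the jig's -y side; leave alone. Origin at the centre of its underside.
- steel_offcut: Loose steel bar offcut, 20x85x12 mm, behind the plate's tail (the end away from the jig); leave alone. Origin at the centre of its underside.
- rubber_block: Loose black rubber block, 22x30x20 mm, on the jig's -y side near its mouth; leave alone. Origin at the centre of its underside.
Things that resemble listed ones, but are neither listed nor needed, are in the scene too. There is more than one size of the plate; the job needs the larger.

How it is judged:
By the outcome, as a careful person would: the job done as asked, in the order asked, and still so for the second after the job is handed in, with the robot touching nothing.
It also fails if it takes over 64 s, if anything falls off the work surface, if the arm or the gripper's body presses on something with over 40 N, if the wrist force passes 120 N, or if a joint passes its speed limit or range.

### The arm

A 7-joint arm with a two-finger parallel gripper is mounted at the origin on a cart in front of the work surface, level with it; the furniture and walls round the work are solid. World frame = base frame: x ahead of the robot, y to its left, z up, the work surface at z = 0. Lengths are in mm, angles in rad, forces in N, time in s.
With the tool pointing down it reaches from about 400 to 900 mm from the base axis. Payload 5.5 kg.
Tool frame: the origin (TCP) lies at the very end of the fingers, on their centre line; the grasp point (between the pads) lies 19 mm behind it; z points along the fingers, x is the direction in which the jaws open and shut, and the axes are right-handed (so a half turn about z gives the same grasp; the last joint's range is limited). The gripper opens to 85 mm and grips with 20 to 120 N. Pads are 22 mm wide; open, the fingers measure 114 mm over their backs; the gripper's body (76 mm by 85 mm) begins 54 mm behind the grasp point. The pads swing forward as they close: fully open they stand 13 mm farther back than shut.
Start: joints at [1.43, 0.501, -0.427, 1.55, 0.221, 1.138, -0.21], TCP at [255.427, -597.71, 231.31] pointing down, gripper open.
Joint ranges: [-2.88, 2.88], [-0.31, 2.03], [-1.54, 1.56], [0.2, 2.42], [-1.41, 4.55], [0.19, 2.02], [-2.57, 2.57]. Speed limits (rad/s): [2.57, 2.57, 3.14, 3.14, 3.14, 3.14, 3.14].

### API

Orientations are given as [roll, pitch, yaw] about the fixed x, y, z axes, in that order (R = Rz(yaw) Ry(pitch) Rx(roll)).
In Python, from station import arm gives the robot as it stands. Calls block until the motion is done:
- arm.move_ptp(position, orientation): joint-space move of the TCP to a pose.
- arm.movel(position, v=150, ori=None): straight line of the TCP; ori=None keeps the orientation; v is the mean speed in mm/s.
- arm.set_joints(angles): joint-space move.
- arm.let_go() and arm.gripper_close(strength=None): open the fingers fully, or close them until they stop; strength is the grip in N (None keeps the last).
- arm.dwell(seconds).
- arm.ik(position, orientation): joint angles nearest the present ones, or None.
- arm.state(): the state.
- arm.get_image(name): name is "scene" or "top" or "wrist"; returns the picture (480x640x3 uint8, red, green, blue); there is no depth.
- arm.get_calibration(name): a dict with "fx", "fy", "cx", "cy" (pixels), "extrinsics" (4x4, takes a point from world to camera coordinates). Camera axes: x right, y down, z forward; pixel columns grow to the right and rows downward; lengths in mm; the calibration is good to about 2 mm. A picture is of the moment at which its call begins: read the wrist's pose just before it. get_calibration takes no time and is no camera call; for the wrist camera it gives the pose at the moment of the call.
A pose or a line that the arm cannot do raises arm.PlanningError and nothing moves.
- arm.hand_in(): hands the job in, once; it reports no verdict.
The state is a dict: "time_s": time; "qpos": joint angles; "joint_velocities": joint speeds; "tau": joint torques, N m; "position": TCP position; "eef_rot": TCP orientation; "contact_force": force on the tool from outside, world axes, zero at the start; "moment": the same for the moment, N m; "gripper_width": finger opening in mm.
Only numpy, scipy, OpenCV 4.12 (cv2) and the standard library are available. Lean on these libraries where they do the work, as an engineer would, in place of code of your own. Each camera call takes 0.05 s, during which the arm holds its last target.

## Working session

There is one attempt and no reset: what is moved stays moved. The work goes in short steps, each a Python script; the robot and the scene stay as the last script left them, time stands still between calls to the robot, and variables do not carry over. Pictures are saved under pics/ and viewed, and the job is handed in when it is done.

```bash
mkdir -p pics; ls
python3 - <<'E'
from station import arm
import cv2
for n in ("scene","top","wrist"):
    cv2.imwrite(f"pics/{n}0.png",arm.get_image(n)[:,:,::-1]); c=arm.get_calibration(n); print(n,c)
print(arm.state())
E
```

```text
pics
scene {'fx': 534.9491266325474, 'fy': 534.9491266325474, 'cx': 312.05969609420276, 'cy': 244.27227226466601, 'extrinsics': array([[-5.91533275e-01, -8.06186461e-01,  1.23196859e-02,
         3.72450787e+02],
       [-5.71321381e-01,  4.08323259e-01, -7.11943815e-01,
         3.70810443e+02],
       [ 5.68929050e-01, -4.28176956e-01, -7.02128357e-01,
         7.99037924e+02],
       [ 0.00000000e+00,  0.00000000e+00,  0.00000000e+00,
         1.00000000e+00]])}
top {'fx': 444.55490836203023, 'fy': 444.55490836203023, 'cx': 327.9450965142073, 'cy': 237.2147344935186, 'extrinsics': array([[-8.87206465e-03, -9.99099109e-01, -4.15000834e-02,
         6.60621381e+01],
       [-9.86483425e-01,  1.55357562e-02, -1.63122936e-01,
         5.56320748e+02],
       [ 1.63620716e-01,  3.94919072e-02, -9.85732545e-01,
         8.72864959e+02],
       [ 0.00000000e+00,  0.00000000e+00,  0.00000000e+00,
         1.00000000e+00]])}
wrist {'fx': 338.41685605653214, 'fy': 338.41685605653214, 'cx': 314.51282752051407, 'cy': 238.3856227683098, 'extrinsics': array([[ 3.93789674e-01, -9.19199639e-01, -
[... 323 characters left out ...]
 array([ 1.43020366,  0.50168419, -0.42683615,  1.55116245,  0.22084867,
        1.13831802, -0.21028483]), 'joint_velocities': array([-6.65909827e-04, -1.97674922e-03,  8.75066565e-05, -2.87845548e-03,
        3.94675422e-04, -8.61691152e-04,  9.34837414e-04]), 'tau': array([-6.96983974e-03, -5.70038474e+01, -5.82558542e+00, -2.81287819e+01,
        1.06231307e-02,  7.76094908e-03,  6.33246646e-05]), 'position': array([ 255.14722672, -597.26648525,  230.48559851]), 'eef_rot': array([-3.14156251e+00,  1.51200922e-03, -1.16693099e+00]), 'contact_force': array([-0.35789003, -1.12758855,  0.35609888]), 'moment': array([-0.04011218, -0.03304498,  0.03320611]), 'gripper_width': 85.29744605159232}
```

View pics/top0.png

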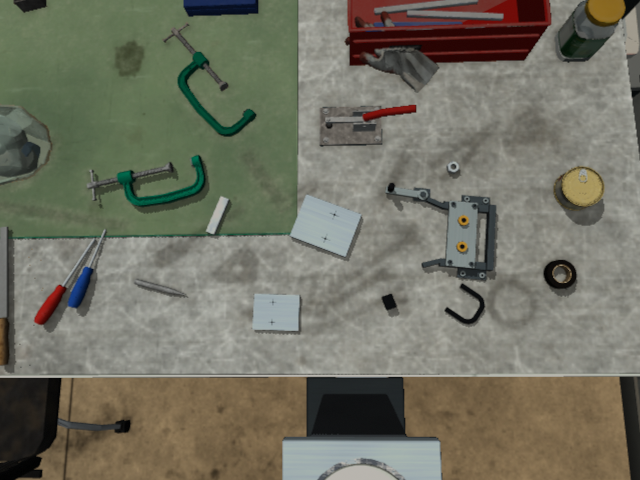

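View pics/scene0.png

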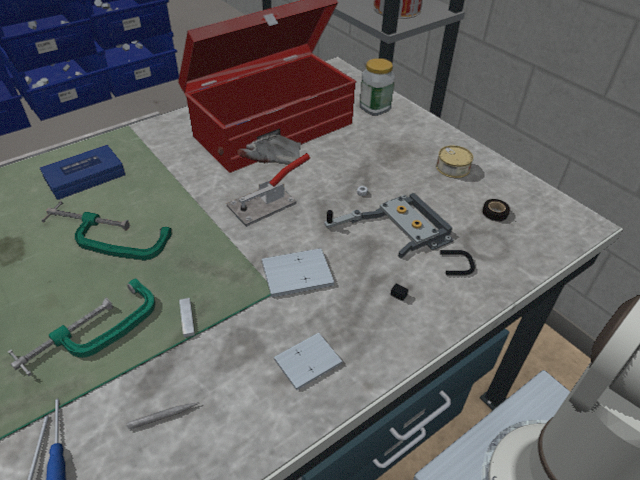

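Two plates are visible in the top view: one at (327,226) and one at (276,312). The first looks larger and lies before the jig's mouth, so it's my candidate. I'll measure both and check it in an enlarged crop.

Run:
```python
import cv2
im=cv2.imread("pics/top0.png")
cv2.imwrite("pics/cropA.png",cv2.resize(im[150:350,240:400],None,fx=5,fy=5,interpolation=cv2.INTER_CUBIC)[:, :][100:700])
cv2.imwrite("pics/cropB.png",cv2.resize(im[150:330,375:575],None,fx=4,fy=4*0.8333,interpolation=cv2.INTER_CUBIC)) if 0 else cv2.imwrite("pics/cropB.png",cv2.resize(im[170:290,370:530],None,fx=5,fy=5,interpolation=cv2.INTER_CUBIC))
```

```text
(no output)
```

View pics/cropA.png

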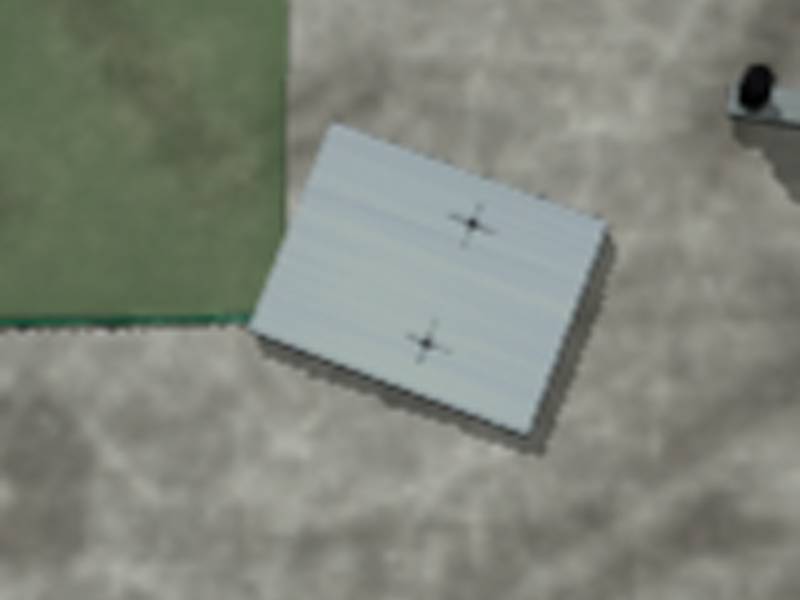

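View pics/cropB.png

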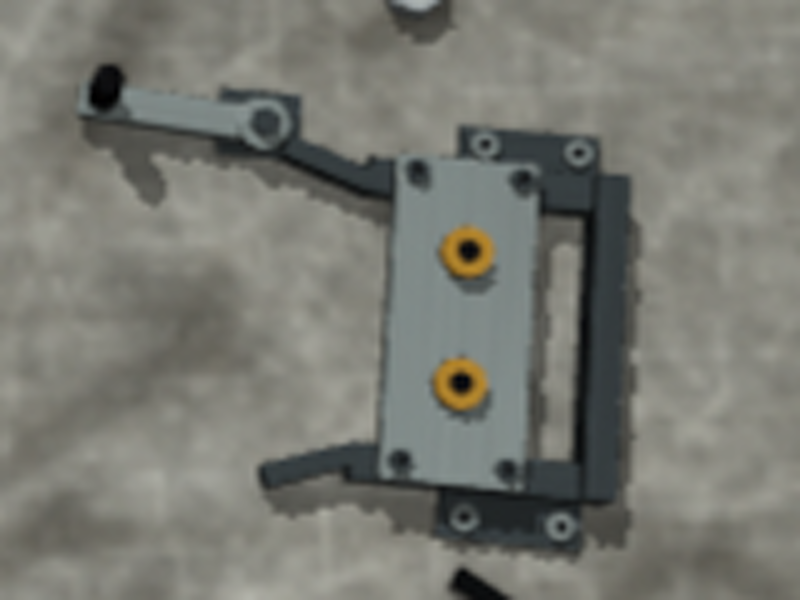

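Crop A: the candidate plate's top-face corners are at about (307,195), (361,216), (346,257) and (290,236). Crop B: the jig with its bridge top corners, bushes at about (464,220) and (462,247), pivot at (423,194) and peg top at (391,187). Now I'll turn these into positions.

```bash
cat > h.py <<'E'
import numpy as np, cv2
def ray(cal,uv):
    E=cal["extrinsics"];R,t=E[:3,:3],E[:3,3]
    d=np.array([(uv[0]-cal["cx"])/cal["fx"],(uv[1]-cal["cy"])/cal["fy"],1.])
    return -R.T@t, R.T@d
def bp(cal,uv,z):
    o,d=ray(cal,uv); return o+d*(z-o[2])/d[2]
def pj(cal,P):
    E=cal["extrinsics"];p=(E[:3,:3]@np.atleast_2d(P).T).T+E[:3,3]
    return np.c_[p[:,0]/p[:,2]*cal["fx"]+cal["cx"],p[:,1]/p[:,2]*cal["fy"]+cal["cy"]]
E
python3 - <<'E'
from station import arm
from h import *
c=arm.get_calibration("top")
s=lambda l,ox,oy:[((u+.5)/5-.5+ox,(v+.5)/5-.5+oy) for u,v in l]
A=np.array([bp(c,p,12) for p in s([(335,123),(608,228),(530,435),(250,330)],240,170)])
print("plate",A.round(1).tolist(),A.mean(0),[np.linalg.norm(A[i]-A[(i+1)%4]).round(1) for i in range(4)])
B=np.array([bp(c,p,12) for p in [(254,293),(300,293),(299,332),(253,331)]])
print("small",[np.linalg.norm(B[i]-B[(i+1)%4]).round(1) for i in range(4)])
B=np.array([bp(c,p,25) for p in s([(398,157),(543,164),(523,490),(380,475)],370,170)]);print("bridge",B.round(1).tolist(),B.mean(0))
print("bush",[bp(c,p,32).round(1).tolist() for p in s([(469,250),(461,384)],370,170)])
print("stop inner",[bp(c,p,22).round(1).tolist() for p in s([(600,178),(582,498)],370,170)])
print("pivot",[bp(c,p,21).round(1).tolist() for p in s([(266,122)],370,170)],"peg",[bp(c,p,46).round(1).tolist() for p in s([(106,76)],370,170)])
E
```

```text
plate [[659.1, 106.5, 12.0], [610.0, -11.7, 12.0], [520.5, 23.4, 12.0], [567.8, 143.4, 12.0]] [589.31970245  65.40393801  12.        ] [np.float64(128.0), np.float64(96.1), np.float64(129.0), np.float64(98.5)]
small [np.float64(97.9), np.float64(80.6), np.float64(96.6), np.float64(78.9)]
bridge [[634.7, -198.3, 25.0], [630.4, -258.9, 25.0], [492.3, -242.0, 25.0], [499.3, -183.8, 25.0]] [ 564.17887274 -220.74176045   25.        ]
bush [[592.5, -223.9, 32.0], [536.0, -217.4, 32.0]]
stop inner [[624.6, -283.3, 22.0], [489.0, -266.8, 22.0]]
pivot [[652.1, -144.1, 21.0]] peg [[666.8, -73.8, 46.0]]
```

The candidate plate measures about 128x97 mm and the other about 97x80 mm, so the one at (327,226) is the larger, required plate. The jig fits the bridge, stop, bushes and pivot to within about 2 mm. The catch angle is about 1.66. Next I'll plan the push path and check the loose parts and reach.

```bash
cat >> h.py <<'E'
JA=-np.pi/2-0.118
JX=np.array([np.cos(JA),np.sin(JA)]);JY=np.array([-JX[1],JX[0]])
JO=np.array([566.4,-200.9])
def j2w(x,y): return JO+x*JX+y*JY
def w2j(p): d=np.asarray(p)[:2]-JO; return np.array([d@JX,d@JY])
def herm(x0,y0,s0,x1,y1,s1,xs):
    from scipy.interpolate import CubicHermiteSpline
    h=CubicHermiteSpline([x0,x1],[y0,y1],[s0,s1]); xs=np.asarray(xs,float)
    return h(xs),np.arctan(h(xs,1))
def tool(x,y,th,back,flip):   # plate pose in jig frame -> TCP xy, yaw ; tool x along plate y
    px,py=x-back*np.cos(th),y-back*np.sin(th)
    yaw=JA+th+np.pi/2+(np.pi if flip else 0)
    return j2w(px,py),(yaw+np.pi)%(2*np.pi)-np.pi
E
python3 - <<'E'
from station import arm
from h import *
c=arm.get_calibration("top")
for n,uv,z in [("off",[(223,197),(229,199),(214,234),(208,232)],12),("rub",[(383,296),(394,294),(397,306),(386,308)],20),("ubolt",[(465,286),(484,298),(480,320),(447,310)],10),("nut",[(453,168)],13)]:
    print(n,[w2j(bp(c,p,z)).round(0).tolist() for p in uv])
print("plate",[w2j(bp(c,p,12)).round(1).tolist() for p in [(307-.4,194.6-.4),(361.2,215.2),(345.6,256.6),(289.6,235.6)]])
for flip in (0,1):
    xs=np.r_[-300,-267:-110:25,-90,-50,-10,10]
    ys,th=herm(-267,-9,np.tan(-.267),-115,0,0,np.clip(xs,-267,-115))
    for x,y,t in zip(xs,ys,th):
        p,yaw=tool(x,y,t,76,flip)
        q=arm.ik([*p,3],[np.pi,0,yaw]); print(flip,x,p.round(0),round(yaw,2),None if q is None else np.round(q,2))
E
```

```text
off [[-499.0, 31.0], [-485.0, 28.0], [-507.0, -53.0], [-521.0, -49.0]]
rub [[-132.0, -147.0], [-109.0, -140.0], [-101.0, -164.0], [-123.0, -171.0]]
ubolt [[37.0, -107.0], [77.0, -128.0], [71.0, -174.0], [3.0, -161.0]]
nut [[-5.0, 145.0]]
plate [[-316.2, 55.8], [-193.0, 21.0], [-217.3, -72.0], [-342.1, -39.2]]
0 -300 [621. 169.] -0.38 [ 0.16  0.85 -0.67  1.69  0.67  0.85 -1.19]
0 -267 [617. 136.] -0.38 [ 0.21  0.84 -0.67  1.72  0.67  0.83 -1.15]
0 -242 [596. 116.] -0.18 [ 0.26  0.81 -0.69  1.78  0.69  0.8  -0.96]
0 -217 [582.  92.] -0.04 [ 0.33  0.8  -0.71  1.83  0.72  0.79 -0.81]
0 -192 [576.  67.] 0.04 [ 0.39  0.8  -0.74  1.85  0.75  0.79 -0.72]
0 -167 [577.  42.] 0.05 [ 0.45  0.81 -0.76  1.86  0.76  0.8  -0.67]
0 -142 [581.  16.] 0.0 [ 0.49  0.81 -0.75  1.85  0.76  0.8  -0.67]
0 -117 [588.  -9.] -0.11 [ 0.51  0.81 -0.73  1.83  0.74  0.8  -0.72]
0 -90 [586. -36.] -0.12 [ 0.56  0.8  -0.73  1.84  0.74  0.8  -0.68]
0 -50 [581. -76.] -0.12 [ 0.62  0.8  -0.72  1.84  0.73  0.79 -0.61]
0 -10 [ 577. -115.] -0.12 [ 0.67  0.79 -0.7   1.83  0.71  0.78 -0.52]
0 10 [ 574. -135.] -0.12 [ 0.7   0.79 -0.69  1.83  0.69  0.78 -0.48]
1 -300 [621. 169.] 2.76 [ 0.48  1.26 -1.31  1.68  1.27  1.29  1.64]
1 -267 [617. 136.] 2.76 [ 0.54  1.25 -1.31  1.71  1.27  1.28  1.67]
1 -242 [596. 116.] 2.96 [ 0.59  1.23 -1.31  1.77  1.27  1.26  1.86]
1 -217 [582.  92.] 3.1 [ 0.64  1.21 -1.31  1.82  1.27  1.25  2.02]
1 -192 [576.  67.] -3.11 [-0.81  0.89  0.9   1.89 -0.94  0.85 -2.51]
1 -167 [577.  42.] -3.09 [-0.77  0.89  0.9   1.9  -0.94  0.85 -2.45]
1 -142 [581.  16.] -3.14 [-0.72  0.89  0.9   1.89 -0.94  0.85 -2.46]
1 -117 [588.  -9.] 3.04 [-0.79  1.07  1.12  1.88 -1.16  1.04 -2.39]
1 -90 [586. -36.] 3.02 [-0.75  1.06  1.12  1.88 -1.16  1.04 -2.36]
1 -50 [581. -76.] 3.02 [-0.68  1.06  1.12  1.88 -1.16  1.04 -2.29]
1 -10 [ 577. -115.] 3.02 [-0.61  1.07  1.12  1.88 -1.16  1.04 -2.22]
1 10 [ 574. -135.] 3.02 [-0.57  1.07  1.12  1.87 -1.16  1.04 -2.19]
```

Run:
```python
from station import arm
from h import *
p,yaw=tool(-267,-9,-.267,115,0)
arm.move_ptp([*p,110],[np.pi,0,yaw])
s=arm.state();print(s["time_s"],s["position"],s["eef_rot"],s["contact_force"])
for n in ("wrist","top"):
    np.save(f"pics/cal_{n}1.npy",arm.get_calibration(n),allow_pickle=True)
    cv2.imwrite(f"pics/{n}1.png",arm.get_image(n)[:,:,::-1])
```

```text
3.1833 [632.61695951 170.42774417 110.01869691] [ 3.14102901e+00 -5.01573623e-04 -3.86989617e-01] [ 0.46999266  0.15600469 -0.06385497]
```

View pics/wrist1.png

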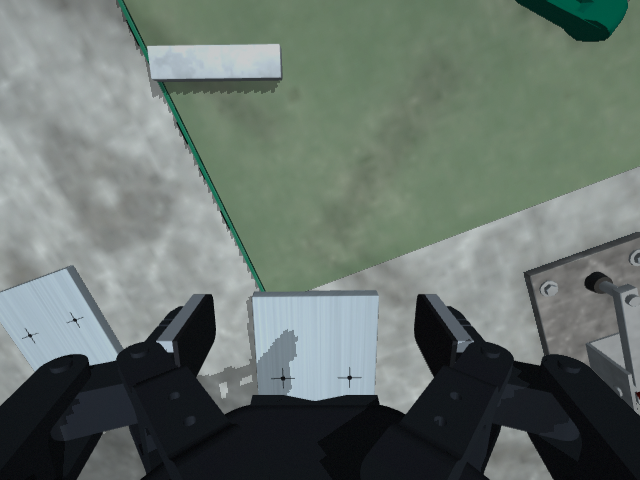

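View pics/top1.png

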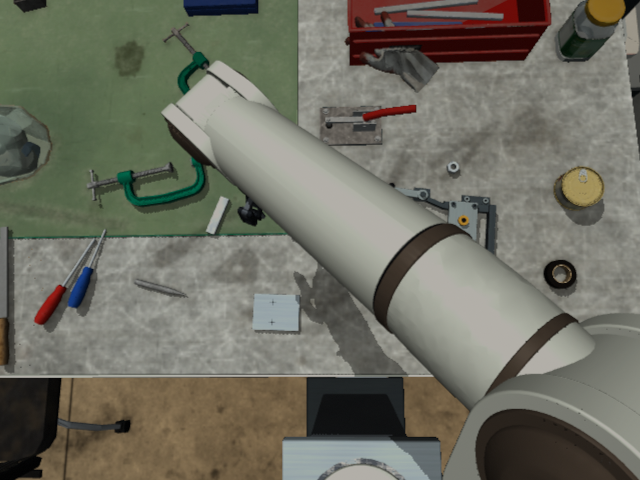

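The wrist view shows the plate's tail edge at row ~292, cols 253–378, centred between the open fingers (cols 213 and 415). It is square to the tool, so the pose estimate holds. The offcut, at (215,62), is well clear. Now I'll go down behind the tail and feel for the worktop, since open tips sit higher than the TCP.

Run:
```python
from station import arm
from h import *
p,yaw=tool(-267,-9,-.267,105,0)
arm.movel([*p,8],v=150,ori=[np.pi,0,yaw])
f0=arm.state()["contact_force"][2]
for z in (4,1,-2,-4,-6,-8,-10):
    try: arm.movel([*p,z],v=40)
    except Exception as e: print(repr(e));break
    s=arm.state();f=s["contact_force"];print(z,s["time_s"],s["position"].round(1),f.round(1))
    if abs(f[2]-f0)>3: break
cv2.imwrite("pics/wrist2.png",arm.get_image("wrist")[:,:,::-1])
cv2.imwrite("pics/scene2.png",arm.get_image("scene")[:,:,::-1])
```

```text
4 4.3667 [628.8 162.7   4.6] [ 0.5  0.2 -0.6]
1 4.6167 [628.2 162.5   0.9] [0.  0.  0.8]
-2 4.8667 [628.1 162.5  -2.3] [-1.5 -0.3  0.5]
-4 5.1167 [628.2 162.6  -4.2] [-0.5 -0.7  0.2]
-6 5.3667 [628.2 162.6  -6.1] [ 0.1 -1.1  0.2]
-8 5.6167 [628.2 162.6  -8.2] [ 0.3 -0.1 -0.5]
-10 5.8667 [628.2 162.6 -10.2] [-0.6 -0.3  0.1]
```

View pics/wrist2.png

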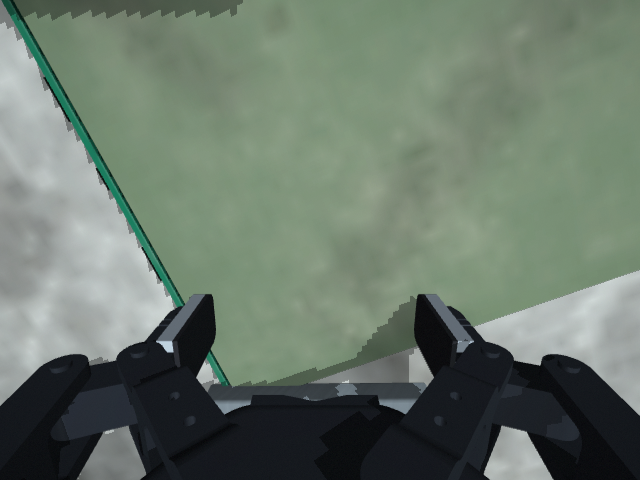

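View pics/scene2.png

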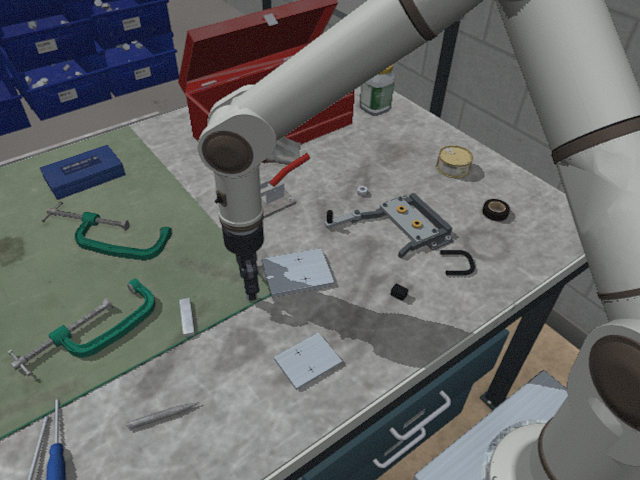

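No contact even at TCP z=-10, so the open tips are about 3 mm above the worktop, which suits a 12 mm plate. The scene view shows the jig fully visible from that side. I'm starting the first, curved part of the push.

Run:
```python
from station import arm
from h import *
xs=np.r_[-272,np.linspace(-260,-190,7)]
ys,th=herm(-267,-9,np.tan(-.267),-115,0,0,np.clip(xs,-267,-115))
ys[0]+=1.3
for x,y,t in zip(xs,ys,th):
    p,yaw=tool(x,y,t,76,0)
    arm.movel([*p,-9],v=50,ori=[np.pi,0,yaw])
    s=arm.state();f=s["contact_force"];print(round(x),s["time_s"],w2j(s["position"]).round(1),s["position"][2].round(1),f.round(1))
cv2.imwrite("pics/wrist3.png",arm.get_image("wrist")[:,:,::-1])
im=arm.get_image("scene")[:,:,::-1]
cv2.imwrite("pics/scene3.png",cv2.resize(im[170:320,220:480],None,fx=3,fy=3,interpolation=cv2.INTER_CUBIC))
cv2.imwrite("pics/scene3full.png",im)
```

```text
-272 6.5917 [-345.    12.5] -8.9 [ 0.2  0.6 -0.6]
-260 7.0083 [-334.7    4.8] -8.9 [-0.   1.5  0.2]
-248 7.4333 [-323.8   -4.1] -9.1 [-1.   0.7  0.2]
-237 7.85 [-312.3  -11. ] -9.1 [0.3 0.3 0.6]
-225 8.2583 [-300.6  -16. ] -9.1 [-0.2 -0.   0.6]
-213 8.6583 [-288.6  -19.4] -9.1 [-0.3  0.7  0.6]
-202 9.05 [-276.5  -21.1] -9.1 [-0.5 -0.3 -0.2]
-190 9.4417 [-264.2  -21.4] -9.1 [-0.1  0.2 -0.1]
```

View pics/wrist3.png

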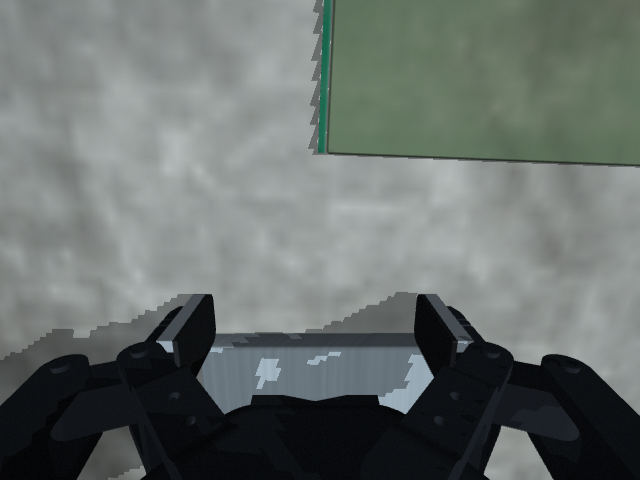

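View pics/scene3.png

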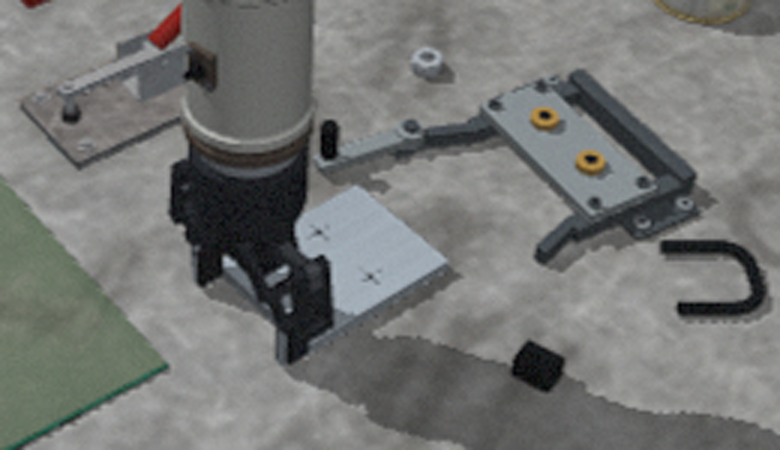

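The wrist view shows the tail edge level (row ~333) between the fingers, so contact is flat. The scene view shows the plate's front corners at about (339,232) and (370.5,259). I'll compare those with the expected pose and check the jig in the same camera.

Run:
```python
from station import arm
from h import *
c=arm.get_calibration("scene")
f=lambda u,v:((u+.5)/3-.5+220,(v+.5)/3-.5+170)
a=[w2j(bp(c,f(*p),12)) for p in [(357,186),(452,264)]]
print("front +y,-y",a, np.mean(a,0), "heading",np.arctan2(-(a[0]-a[1])[0],(a[0]-a[1])[1]))
print("crosses",[w2j(bp(c,f(*p),12)).round(1) for p in [(318,232),(370,277)]])
print("bush",[w2j(bp(c,f(*p),32)).round(1) for p in [(545,118),(591,161)]], [w2j(np.array(q)) for q in [(592.5,-223.9),(536,-217.4)]])
print("pivot",w2j(bp(c,f(411,126),21)),"pegtop",w2j(bp(c,f(329,125),46)))
print("stop ends",[w2j(bp(c,f(*p),22)).round(1) for p in [(569,78),(690,187)]])
ys,th=herm(-267,-9,np.tan(-.267),-115,0,0,[-190]);print("expected",-190,ys,th, "front", -190+65*np.cos(th),ys+65*np.sin(th))
```

```text
front +y,-y [array([-134.30827769,   48.56164021]), array([-117.63761425,  -51.57769091])] [-125.97294597   -1.50802535] heading 0.16496187709614032
crosses [array([-183.8,   21.1]), array([-174.7,  -34.5])]
bush [array([16.9, 26.4]), array([ 17.9, -28.8])] [array([19.76740193, 28.62620864]), array([ 19.96414133, -28.24611586])]
pivot [-69.08106446  77.47716547] pegtop [-138.48177304   84.09189901]
stop ends [array([70.1, 65.1]), array([ 72.1, -78.1])]
expected -190 [-9.53900803] [0.15762857] front [-125.80584926] [0.66447227]
```

The plate matches its expected pose within about 2 mm and 0.01 rad. I'm continuing to the mouth and then into the lane.

Run:
```python
from station import arm
from h import *
xs=np.r_[np.linspace(-178,-115,6),-100,-85]
ys,th=herm(-267,-9,np.tan(-.267),-115,0,0,np.clip(xs,-267,-115))
for x,y,t in zip(xs,ys,th):
    p,yaw=tool(x,y,t,76,0)
    arm.movel([*p,-9],v=50,ori=[np.pi,0,yaw])
    s=arm.state();f=s["contact_force"];print(round(x),s["time_s"],w2j(s["position"]).round(1),f.round(1))
    if np.linalg.norm(f)>12: print("STOP");break
cv2.imwrite("pics/wrist4.png",arm.get_image("wrist")[:,:,::-1])
im=arm.get_image("scene")[:,:,::-1]
cv2.imwrite("pics/scene4.png",cv2.resize(im[170:320,260:500],None,fx=3,fy=3,interpolation=cv2.INTER_CUBIC))
```

```text
-178 9.9333 [-251.9  -20.3] [-0.1  0.3 -0.4]
-165 10.3417 [-239.3  -17.9] [ 0.2 -1.  -0.1]
-153 10.75 [-227.   -14.5] [-0.2 -0.2 -0.7]
-140 11.1583 [-214.7  -10.2] [ 0.4 -0.4 -0.1]
-128 11.575 [-202.5   -5.3] [-0.1  0.1  0.4]
-115 12.0 [-190.1    0.2] [0.2 0.2 0.1]
-100 12.45 [-174.9   -0. ] [0.5 0.3 0.1]
-85 12.9 [-1.599e+02 -1.000e-01] [ 1.  -0.5 -0.1]
```

View pics/wrist4.png

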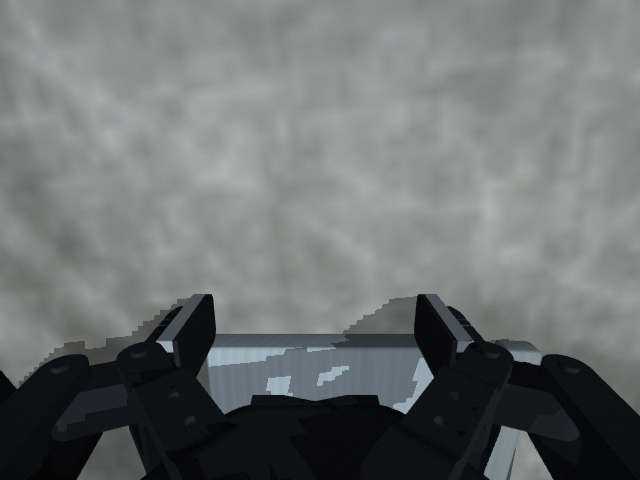

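View pics/scene4.png

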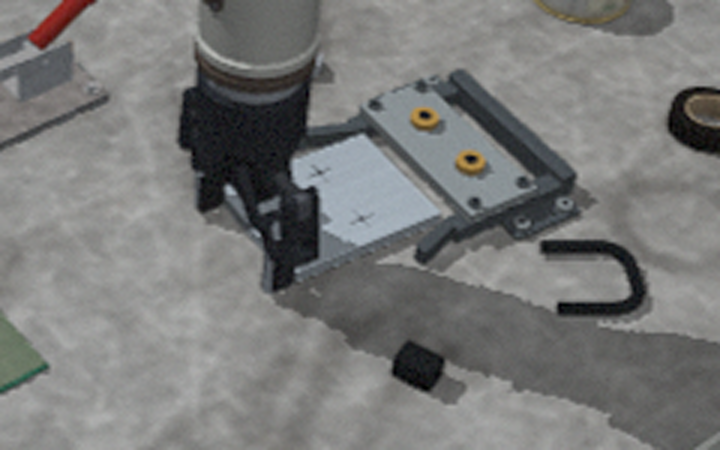

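The scene view shows the nose just inside the flared mouth, its front -y corner at about (407,241). The wrist view shows the tail flat at row 334, and the catch bar close to the right finger's back at (525,350). I'll check the lateral position and that clearance.

```bash
python3 - <<'E'
from station import arm
from h import *
c=arm.get_calibration("scene")
f=lambda u,v:((u+.5)/3-.5+260,(v+.5)/3-.5+170)
b=np.array([2.5,1.3])
print("corners",[w2j(bp(c,f(*p),12))+b for p in [(363,132),(443,214)]])
print("crosses",[w2j(bp(c,f(*p),12))+b for p in [(319,172),(362,219)]])
w=arm.get_calibration("wrist")
print("tail row", [w2j(bp(w,p,12)).round(1) for p in [(216,334),(416,334)]],"bar end",[w2j(bp(w,p,14)).round(1) for p in [(508,342),(541,345),(540,358)]])
E
python3 - <<'E'
import cv2
im=cv2.imread("pics/wrist4.png");cv2.imwrite("pics/w4c.png",cv2.resize(im[280:480,120:600],None,fx=1.66,fy=1.66,interpolation=cv2.INTER_CUBIC))
im=cv2.imread("pics/scene4.png");cv2.imwrite("pics/s4c.png",cv2.resize(im[60:300,170:450],None,fx=2.5,fy=2.5,interpolation=cv2.INTER_CUBIC))
E
```

```text
corners [array([-15.89158204,  54.85342729]), array([-16.3751264 , -47.23278543])]
crosses [array([-70.38553852,  33.46538795]), array([-70.87041515, -23.18998775])]
tail row [array([-154.3,  -41.2]), array([-154.3,   40.2])] bar end [array([-151.9,   76.9]), array([-150.5,   90.5]), array([-144.4,   91.2])]
```

View pics/w4c.png

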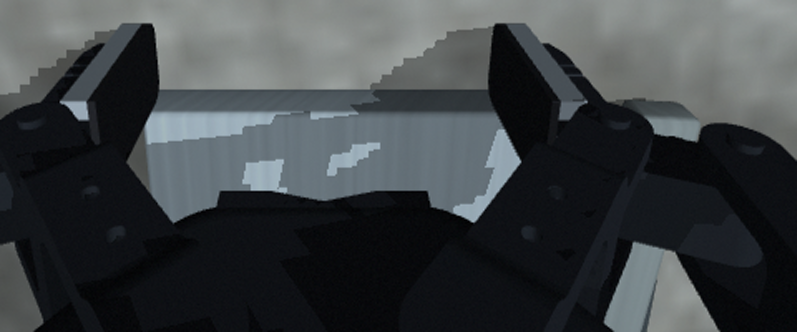

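View pics/s4c.png

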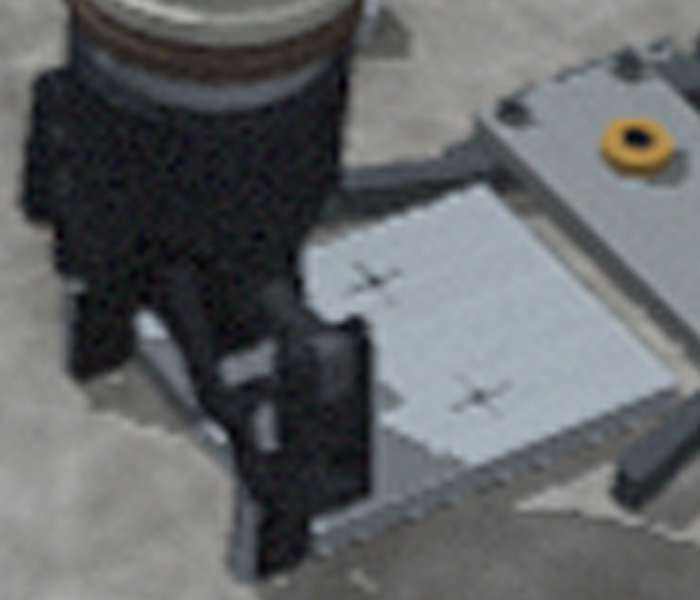

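Relative to the lane, the plate is about 4 mm toward +y and straight. The open fingers overlap the -y edge by only a few mm and pass near the open catch. In the lane I'll switch to closed fingers pushing the tail's centre: about 29 mm of contact and well clear of the catch.

Run:
```python
from station import arm
from h import *
def go(x,y,z,v,back=76):
    p,yaw=tool(x,y,0,back,0); arm.movel([*p,z],v=v,ori=[np.pi,0,yaw])
go(-105,0,-9,100); go(-105,0,25,150); arm.gripper_close(20)
go(-105,1.5,4,100)
s=arm.state();print(s["time_s"],s["gripper_width"],s["contact_force"].round(1))
np.set_printoptions(suppress=True)
for x in (-84,-72,-60,-48,-36,-24,-15):
    go(x,1.5,4,50)
    s=arm.state();f=s["contact_force"];print(x,s["time_s"],w2j(s["position"]).round(1),f.round(1))
    if np.linalg.norm(f)>12: print("STOP");break
cv2.imwrite("pics/wrist5.png",arm.get_image("wrist")[:,:,::-1])
im=arm.get_image("scene")[:,:,::-1]
cv2.imwrite("pics/scene5.png",cv2.resize(im[170:320,280:480],None,fx=4,fy=4,interpolation=cv2.INTER_CUBIC))
```

```text
14.85 -0.273052042986239 [0.1 0.1 0.7]
-84 15.4167 [-159.4    1.6] [-0.1 -0.6  0.2]
-72 15.8083 [-147.1    1.5] [-0.2  0.   0.3]
-60 16.2 [-134.9    1.5] [ 0.8 -0.5  0.2]
-48 16.5917 [-122.9    1.5] [ 0.3 -0.3  0.4]
-36 16.9833 [-111.     1.5] [-0.2 -0.1  0.1]
-24 17.375 [-98.9   1.5] [ 0.2 -0.3  0.1]
-15 17.7083 [-90.    1.5] [ 0.  -0.1  0.6]
```

View pics/wrist5.png

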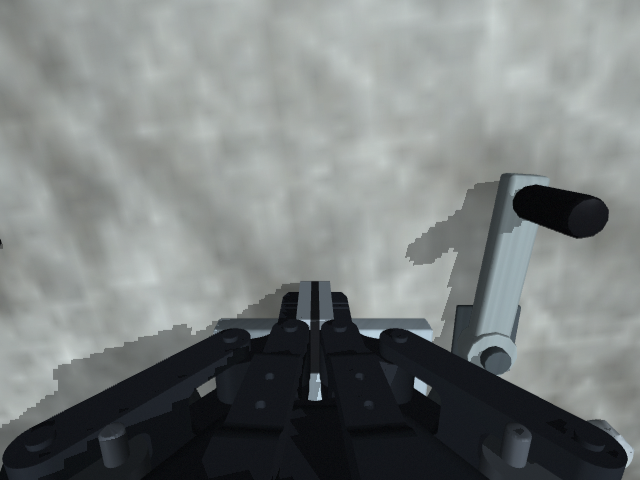

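View pics/scene5.png

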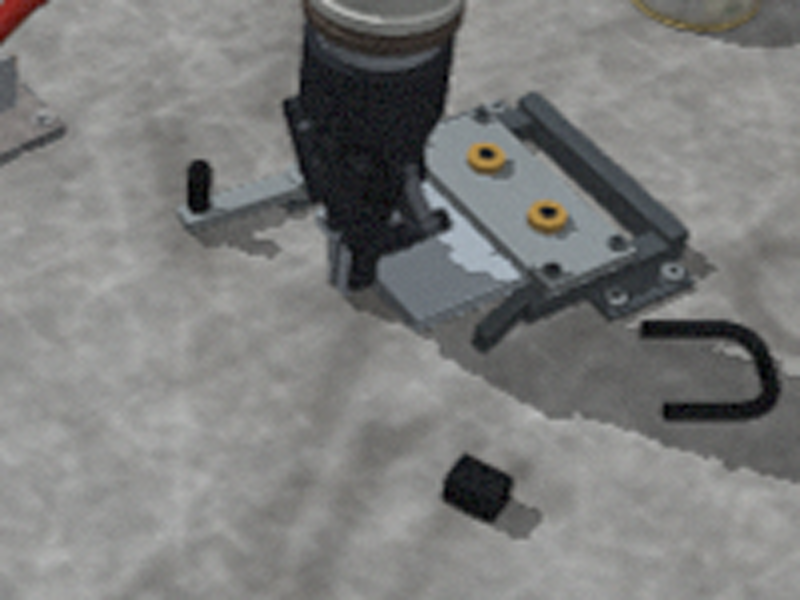

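The scene view shows the plate flat and under the bridge. The wrist view shows the tail level at row ~323 and the catch still open and untouched, with the peg at (560,210). Now the final push, slow and force-watched.

Run:
```python
from station import arm
from h import *
def go(x,y,z,v,back=76):
    p,yaw=tool(x,y,0,back,0); arm.movel([*p,z],v=v,ori=[np.pi,0,yaw])
for x in [-8,-2,2,5]+list(range(7,22)):
    go(x,0.5,4,30)
    s=arm.state();f=s["contact_force"];print(x,s["time_s"],w2j(s["position"]).round(1),(f[:2]@JX).round(1),(f[:2]@JY).round(1),f[2].round(1))
    if -(f[:2]@JX)>8: print("STOP");break
cv2.imwrite("pics/wrist6.png",arm.get_image("wrist")[:,:,::-1])
im=arm.get_image("scene")[:,:,::-1]
cv2.imwrite("pics/scene6.png",cv2.resize(im[170:320,280:480],None,fx=4,fy=4,interpolation=cv2.INTER_CUBIC))
```

```text
-8 18.1917 [-83.6   0.5] -0.9 0.1 0.1
-2 18.5417 [-77.4   0.5] -0.9 0.2 1.1
2 18.825 [-73.4   0.5] 0.1 -0.0 -1.1
5 19.075 [-70.6   0.5] -0.9 -0.2 0.1
7 19.325 [-68.8   0.5] -1.3 -0.7 0.0
8 19.575 [-68.    0.5] -1.3 0.1 -0.1
9 19.825 [-67.4   0.6] -2.7 0.4 -0.5
10 20.075 [-67.3   0.9] -4.6 1.2 -1.2
11 20.325 [-67.2   1. ] -7.1 1.9 -1.4
12 20.575 [-67.2   1. ] -8.4 -0.2 -1.5
STOP
```

View pics/wrist6.png

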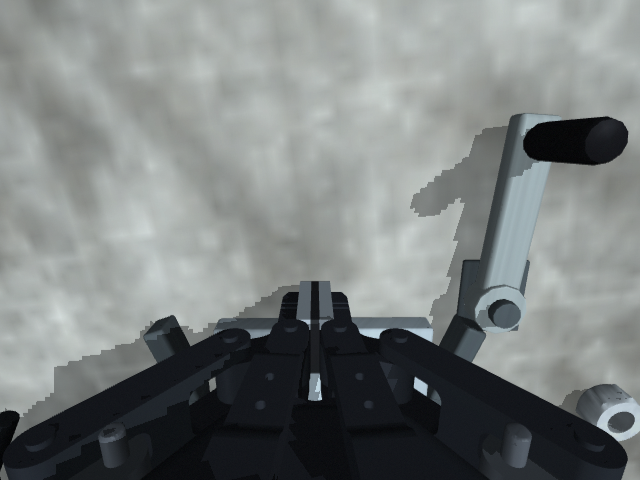

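View pics/scene6.png

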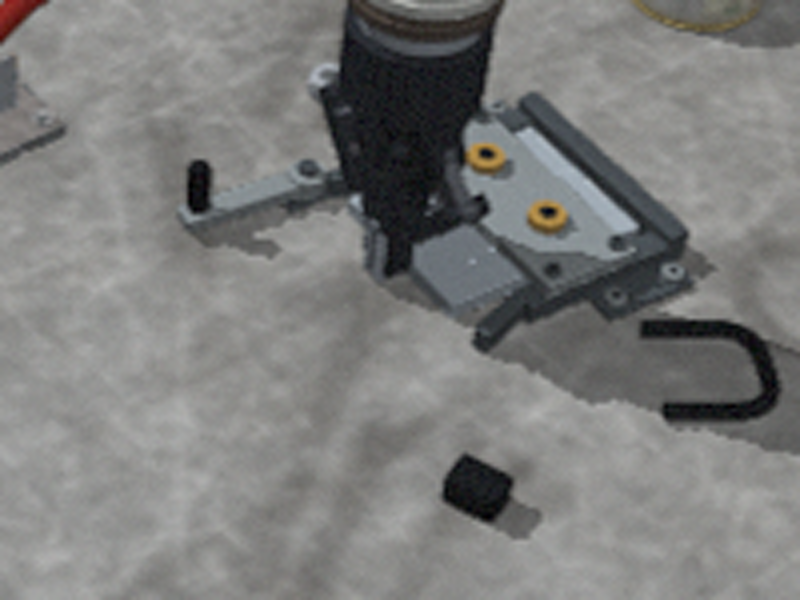

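The push stalled at TCP jig x=-67.2 with force rising to 8 N (expected home at -66). The scene view shows the plate right up to the stop behind the bridge, and the tail is level in the wrist view. I'll press a little more to seat it, back off and look straight at it.

Run:
```python
from station import arm
from h import *
def go(x,y,z,v,back=76):
    p,yaw=tool(x,y,0,back,0); arm.movel([*p,z],v=v,ori=[np.pi,0,yaw])
for x in (14,16,18):
    go(x,1,4,30)
    s=arm.state();f=s["contact_force"];print(x,s["time_s"],w2j(s["position"]).round(2),(f[:2]@JX).round(1),(f[:2]@JY).round(1),f[2].round(1))
    if -(f[:2]@JX)>16: break
go(-10,1,4,80); go(-95,20,70,150)
print(arm.state()["time_s"])
for n in ("wrist","top","scene"):
    im=arm.get_image(n)[:,:,::-1]; cv2.imwrite(f"pics/{n}7.png",im)
    np.save(f"pics/cal_{n}7.npy",arm.get_calibration(n),allow_pickle=True)
im=cv2.imread("pics/scene7.png");cv2.imwrite("pics/scene7c.png",cv2.resize(im[170:290,300:460],None,fx=5,fy=5,interpolation=cv2.INTER_CUBIC))
im=cv2.imread("pics/top7.png");cv2.imwrite("pics/top7c.png",cv2.resize(im[170:290,370:530],None,fx=5,fy=5,interpolation=cv2.INTER_CUBIC))
```

```text
14 20.925 [-67.17   1.07] -11.9 0.5 -1.3
16 21.175 [-67.09   1.06] -14.7 0.5 -1.6
18 21.425 [-67.01   1.02] -17.6 0.6 -2.2
22.8
```

View pics/wrist7.png

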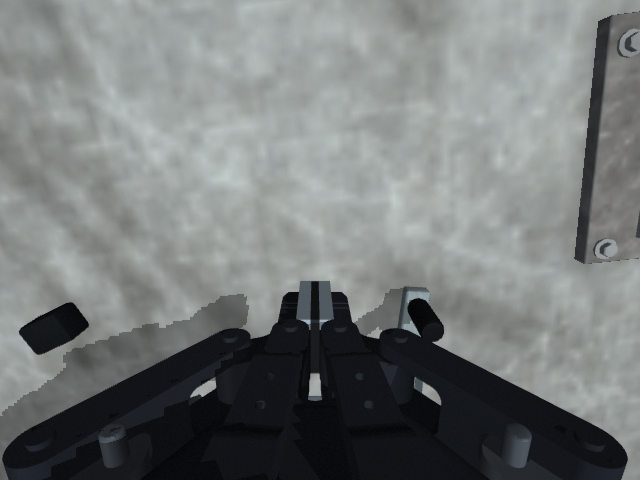

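View pics/scene7c.png

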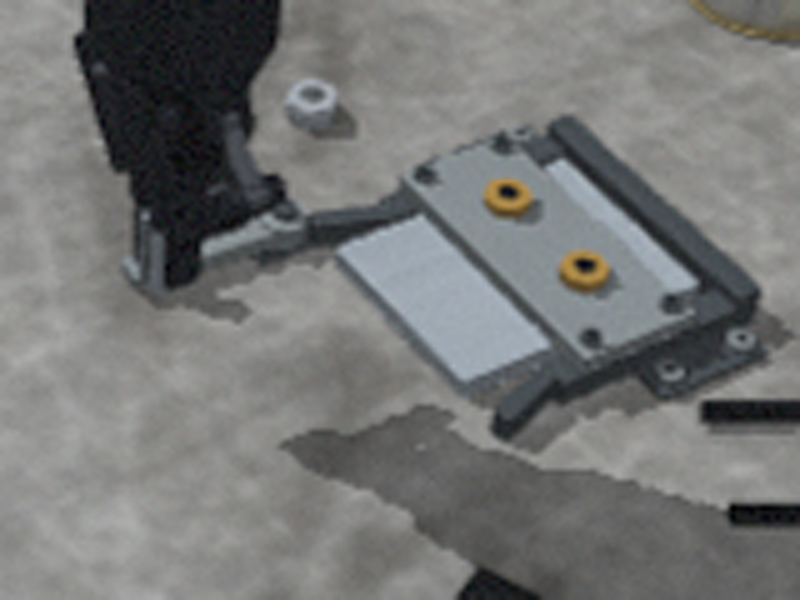

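View pics/top7c.png

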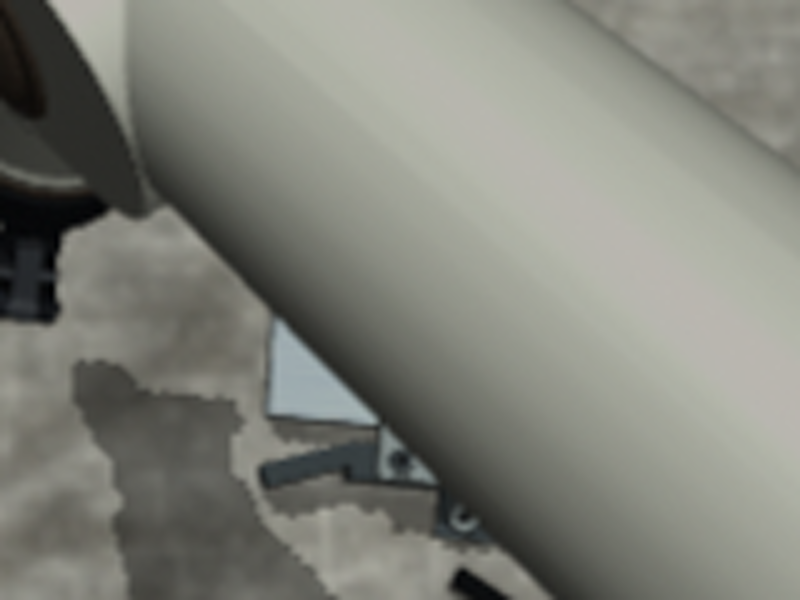

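The scene view shows the plate against the end stop with no visible gap and the tail straight, from about (367,220) to (392,246). It is flat in the lane and lies nearer the +y cheek. The catch is still open. Next I'll check squareness numerically and plan the catch arc.

```bash
cat >> h.py <<'E'
def cpose(phi,gap=0,d=11):  # closed fingers behind peg, push face = tool y side
    a=-np.pi/2-phi; peg=np.array([-66,80])+70*np.array([np.cos(a),np.sin(a)])
    t=np.array([-np.sin(a),np.cos(a)]); c=peg-t*(7+d+gap)
    yaw=JA+np.arctan2(t[1],t[0])+np.pi/2
    return j2w(*c),(yaw+np.pi)%(2*np.pi)-np.pi
E
python3 - <<'E'
from station import arm
from h import *
c=arm.get_calibration("scene"); b=np.array([2.5,1.3])
f=lambda u,v:((u+.5)/5-.5+300,(v+.5)/5-.5+170)
a=[w2j(bp(c,f(*p),12))+b for p in [(338,251),(463,382)]]
print("tail",a,"yaw",np.arctan2(-(a[0]-a[1])[0],(a[0]-a[1])[1]))
print("stop top edge",[w2j(bp(c,f(*p),22))+b for p in [(555,128),(745,300)]])
for phi,g in [(1.66,14),(1.66,3),(1.3,0),(1,0),(.6,0),(.3,0),(0,0)]:
    p,yaw=cpose(phi,g); print(phi,w2j(p).round(0),round(yaw,2),np.round(arm.ik([*p,22],[np.pi,0,yaw]),2))
E
```

```text
tail [array([-54.68215928,  52.19110764]), array([-54.30874265, -43.975933  ])] yaw 0.003882980586496124
stop top edge [array([76.22480127, 66.30908737]), array([ 77.60601423, -69.6328517 ])]
1.66 [-133.  118.] -1.78 [ 0.4   0.85 -0.49  1.52  0.47  0.89 -2.03]
1.66 [-134.  107.] -1.78 [ 0.41  0.84 -0.49  1.55  0.47  0.88 -2.04]
1.3 [-138.   79.] -1.42 [ 0.46  0.82 -0.57  1.63  0.55  0.86 -1.75]
1 [-135.   57.] -1.12 [ 0.52  0.81 -0.64  1.69  0.61  0.86 -1.5 ]
0.6 [-120.   32.] -0.72 [ 0.62  0.81 -0.73  1.75  0.69  0.86 -1.15]
0.3 [-104.   18.] -0.42 [ 0.69  0.82 -0.79  1.78  0.75  0.87 -0.87]
0 [-84.  10.] -0.12 [ 0.77  0.84 -0.85  1.8   0.8   0.89 -0.58]
```

The tail measures at jig x≈-54.5 (expected -55) and square to 0.004 rad, so the plate is home. Now the catch.

Run:
```python
from station import arm
from h import *
p,yaw=cpose(1.66,18); arm.movel([*p,75],v=150,ori=[np.pi,0,yaw]); arm.movel([*p,22],v=120)
print(arm.state()["time_s"],arm.state()["contact_force"].round(1))
cv2.imwrite("pics/wrist8.png",arm.get_image("wrist")[:,:,::-1])
im=arm.get_image("scene")[:,:,::-1]
cv2.imwrite("pics/scene8.png",cv2.resize(im[170:290,300:460],None,fx=5,fy=5,interpolation=cv2.INTER_CUBIC))
```

```text
25.35 [-0.3  0.7 -0.4]
```

View pics/wrist8.png

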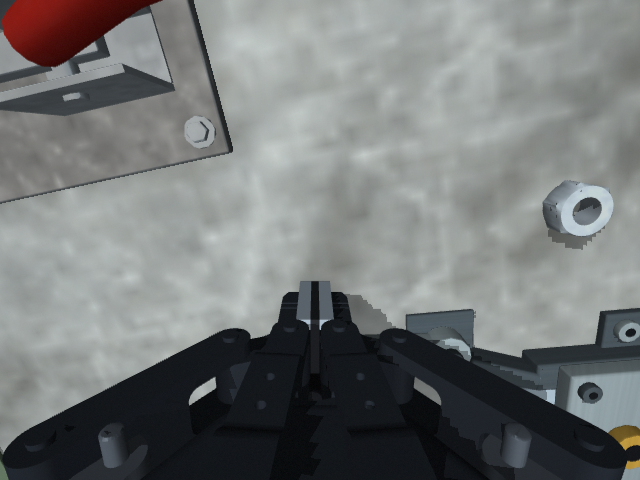

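View pics/scene8.png

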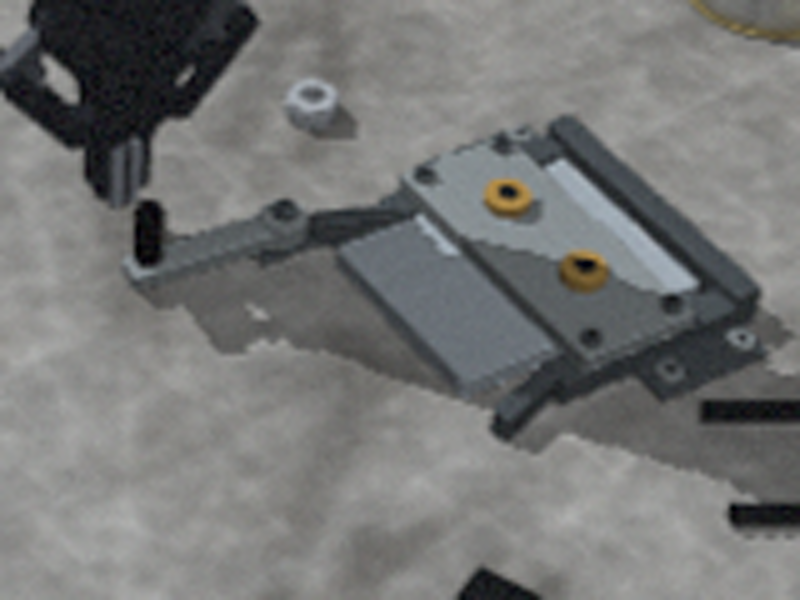

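The fingers, at crop (120,180), are just outside the peg at (148,233), with the nut and toggle clamp clear. I'm swinging the catch.

Run:
```python
from station import arm
from h import *
for phi in list(np.linspace(1.64,.1,13))+[.05,0.02,0,-.02,-.04,-.06,-.08,-.1,-.12,-.14]:
    p,yaw=cpose(max(phi,0) )
    if phi<0: p=p+JX*(-phi*70)
    arm.movel([*p,22],v=60,ori=[np.pi,0,yaw])
    s=arm.state();f=s["contact_force"];fx=f[:2]@JX
    print(round(phi,2),s["time_s"],w2j(s["position"]).round(1),fx.round(1),(f[:2]@JY).round(1))
    if np.linalg.norm(f)>9: print("STOP");break
cv2.imwrite("pics/wrist9.png",arm.get_image("wrist")[:,:,::-1])
im=arm.get_image("scene")[:,:,::-1]
cv2.imwrite("pics/scene9.png",cv2.resize(im[170:290,300:460],None,fx=5,fy=5,interpolation=cv2.INTER_CUBIC))
```

```text
1.64 25.925 [-134.5  102.9] -0.8 -0.0
1.51 26.2333 [-136.9   94. ] -0.2 0.2
1.38 26.5417 [-138.    84.8] -0.2 0.0
1.25 26.85 [-138.    75.5] -0.3 0.6
1.13 27.1583 [-136.8   66.4] -0.0 -0.6
1.0 27.4667 [-134.5   57.4] 0.5 0.1
0.87 27.775 [-131.    48.8] -0.7 0.1
0.74 28.0833 [-126.4   40.7] -0.2 -1.0
0.61 28.3917 [-120.9   33.3] -0.3 -0.3
0.48 28.7 [-114.5   26.6] -0.2 -0.1
0.36 29.0083 [-107.3   20.8] -0.9 -0.7
0.23 29.3167 [-99.5  16. ] -0.2 0.4
0.1 29.625 [-91.1  12.3] 0.3 0.6
0.05 29.875 [-87.8  11.1] -0.9 0.1
0.02 30.125 [-85.6  10.5] -1.0 -0.0
0 30.375 [-85.3  10.2] -4.7 1.0
-0.02 30.625 [-85.1  10.2] -6.1 0.9
-0.04 30.875 [-85.1  10.2] -9.4 1.8
STOP
```

View pics/scene9.png

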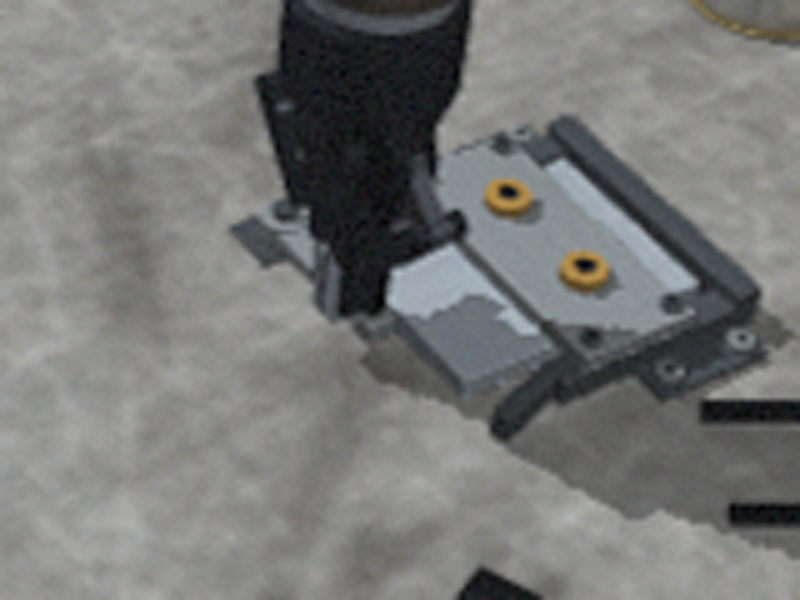

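View pics/wrist9.png

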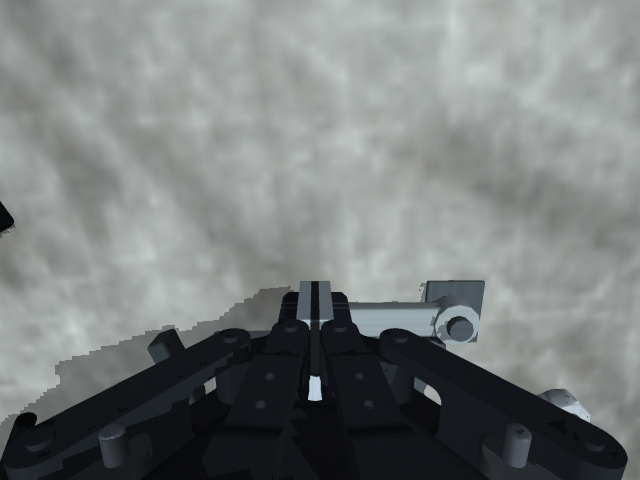

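There's a hard stop at TCP x=-85.1, the same ~1 mm offset as at the plate's stop, so the catch is on its stop. I'll back off, retreat clear and check.

Run:
```python
from station import arm
from h import *
p,yaw=cpose(0,25); arm.movel([*p,22],v=80,ori=[np.pi,0,yaw]); arm.movel([*p,180],v=200)
arm.set_joints([1.43,0.501,-0.427,1.55,0.221,1.138,-0.21])
print(arm.state()["time_s"],arm.state()["contact_force"].round(1))
im=arm.get_image("scene")[:,:,::-1];cv2.imwrite("pics/scene10f.png",im)
cv2.imwrite("pics/scene10.png",cv2.resize(im[170:290,300:460],None,fx=5,fy=5,interpolation=cv2.INTER_CUBIC))
im=arm.get_image("top")[:,:,::-1];cv2.imwrite("pics/top10f.png",im)
cv2.imwrite("pics/top10.png",cv2.resize(im[170:290,370:530],None,fx=5,fy=5,interpolation=cv2.INTER_CUBIC))
```

```text
34.5917 [0.6 0.3 0.2]
```

View pics/scene10.png

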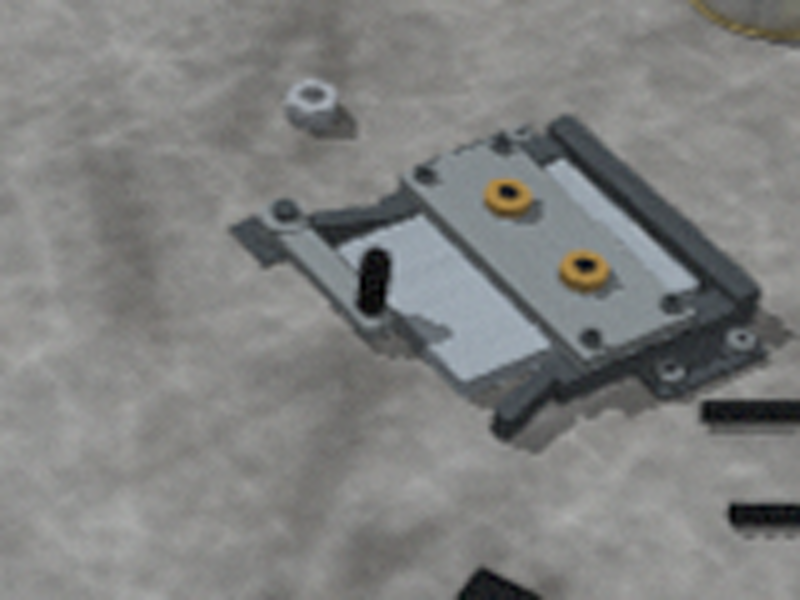

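View pics/top10.png

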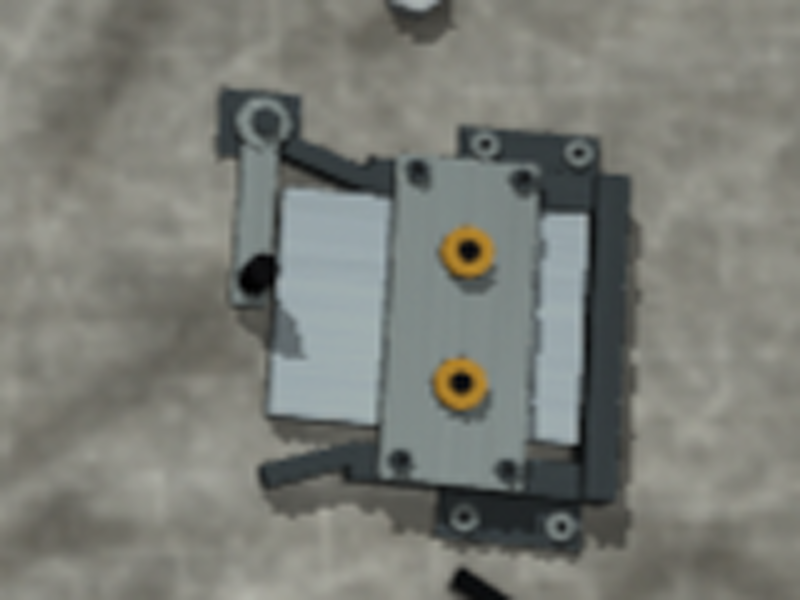

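View pics/top10f.png

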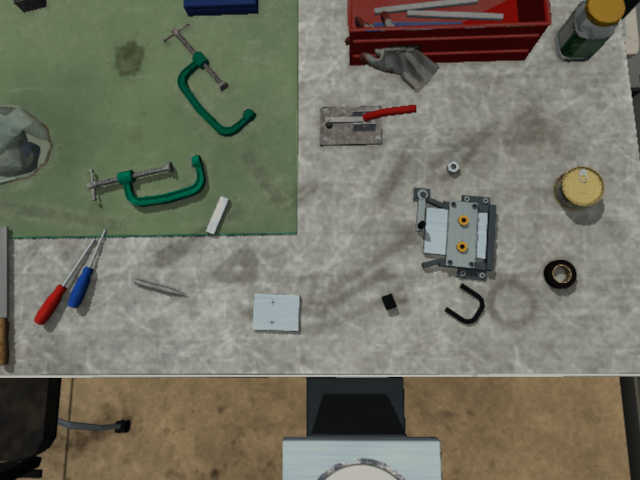

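The final top crop shows the plate's front edge (col ~587) meeting the stop and its tail straight. The catch bar lies parallel behind the tail, with the peg at (258,273). One numeric check, then I'll hand in.

Run:
```python
from station import arm
from h import *
c=arm.get_calibration("top");f=lambda u,v:((u+.5)/5-.5+370,(v+.5)/5-.5+170)
piv=w2j(bp(c,f(266,122),21));peg=w2j(bp(c,f(259,264),46));d=peg-piv
print(piv,peg,"catch angle",-np.pi/2-np.arctan2(d[1],d[0]))
t=[w2j(bp(c,f(*p),12)) for p in [(282,188),(267,414)]];print("tail",t,"yaw",np.arctan2(-(t[0]-t[1])[0],(t[0]-t[1])[1]))
a=cv2.imread("pics/top0.png").astype(int);b=cv2.imread("pics/top10f.png").astype(int)
for n,(u,v) in dict(nut=(453,168),ub=(466,303),off=(218,215),rub=(390,301),small=(276,312)).items():
    print(n,abs(a-b)[v-22:v+23,u-22:u+23].mean().round(2) if n!="nut" else abs(a-b)[v-10:v+10,u-10:u+10].mean().round(2))
arm.hand_in();print(arm.state()["time_s"])
```

```text
[-66.49311072  78.44565793] [-68.51415489  10.84458656] catch angle 0.029887726823629723
tail [array([-56.18775337,  52.44838506]), array([-55.25704425, -46.08980017])] yaw 0.009444881107778207
nut 0.44
ub 0.44
off 0.4
rub 0.42
small 0.4
the job is handed in; nothing more can be done
the job is handed in; nothing more can be done
```

The larger plate is fully home and square against the end stop, and the catch is pushed shut behind it. I handed the job in at about 34.6 s.

I pushed the plate by its tail with open fingers along a curved path into the jig's mouth. I then used closed fingers on the tail's centre to slide it under the bridge to the stop, pressing with about 18 N. After that I swung the catch shut by its peg until it met its stop at about 9 N.

**Last checks:**
- **Plate:** the tail measured about -54.5 mm along the jig in one camera and -55.7 mm in the other (-55 is home). It was square to within 0.01 rad and flat. It sits about 3–4 mm toward the +y cheek, within the lane's ±4 mm play; I did not centre it.
- **Catch:** the camera read 0.03 rad, within its picking error, and the push met a firm stop.
- **Loose parts:** before-and-after pictures show the nut, U-bolt, offcut, rubber block and smaller plate unmoved.

No check failed. Both stops were felt about 1 mm short of the position I had measured for them, which is within the calibration error.

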